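Sort bicycle hubs by weight, then slide the tray home

TASK

The bicycle hubs standing on the bench look alike, but some are complete, with heavy gears inside, and the rest are empty shells. First lift the carton out of the grey pull-out tray and set it on the rubber mat behind the grey-board bin; then feel each hub's weight by lifting it, stand every complete hub upright in the pull-out tray and every empty shell upright in the grey-board bin. When all are sorted, push the tray away from you until it meets its stop; leave everything standing and don't disturb the other things on the bench.

Things in the scene. Friction and masses are not known exactly. Their poses are not given: they have to be found in the camera images.
- hub_a: bare-steel bicycle hub standing upright; may be absent (None). Round about its z axis; origin at the centre of its underside. From the bottom: flange 60 mm across, 14 mm high; waist 36 mm across up to 60 mm; drum 50 mm across from 60 to 86 mm; axle stub 16 mm across up to 94 mm. Good grasp: fingers pointing down on the drum, 72 mm up
- hub_b: hub exactly like hub_a in looks and size; may be absent (None). Any hub may be complete (0.65 to 0.85 kg) or an empty shell (0.26 to 0.34 kg): only the weight tells
- hub_c: hub exactly like hub_a in looks and size; may be absent (None). Any hub may be complete (0.65 to 0.85 kg) or an empty shell (0.26 to 0.34 kg): only the weight tells
- hub_d: hub exactly like hub_a in looks and size; may be absent (None). Any hub may be complete (0.65 to 0.85 kg) or an empty shell (0.26 to 0.34 kg): only the weight tells
- hub_e: hub exactly like hub_a in looks and size; may be absent (None). Any hub may be complete (0.65 to 0.85 kg) or an empty shell (0.26 to 0.34 kg): only the weight tells
- hub_f: hub exactly like hub_a in looks and size; may be absent (None). Any hub may be complete (0.65 to 0.85 kg) or an empty shell (0.26 to 0.34 kg): only the weight tells
- tray_in (a point): centre of the inner floor of the grey plastic pull-out tray between two aluminium runners; moves with it. Inside 160 mm along x, 260 mm along y, walls 6 mm thick, rim 28 mm above this point, which is 12 mm above the bench. x points away from the robot, the way the tray slides home; the front wall's outer face is 86 mm to -x of this point
- tray (a joint): slide of the pull-out tray, m: starts at 0 to 0.03 (pulled out to the robot), grows as it is pushed away along its x; the stop that can be felt, at 0.12, is home. Sliding takes about 3 N, and it stays where it is left
- runners: fixed frame of the tray: aluminium rails along x at y = -149 and +149 mm, 12 mm thick, 30 mm high, from x = -100 to +220 mm; dark cross bar, 40 mm high, at x = 220 mm. Origin on the bench, below tray_in when the joint is 0; x is the slide's direction. Stands at the robot's left or right, the bin on the other side
- bin_in (a point): centre of the inner floor, 6 mm above the bench, of the open grey-board bin for empty shells (fixed). Inside 160 mm along x and 260 mm along y, walls 6 mm thick, rim 34 mm above this point
- mat: black rubber mat on the bench just behind the bin (fixed), 120 mm along x, 160 mm along y, 3 mm thick; origin at the centre of its underside
- carton: closed brown cardboard carton of spare parts, 60 mm along its x, 110 mm along its y, 70 mm high, 0.25 to 0.5 kg; origin at the centre of its underside; it starts standing in the pull-out tray
- sprocket: bystander: flat dark sprocket, 80 mm across, 6 mm thick, among the hubs; origin at the centre of its underside
- axle: bystander: dark steel axle lying among the hubs, 120 mm long along its x, up to 19 mm high; origin at the middle of its underside
- spanner: bystander: spanner, 180 mm, lying along its x, far left
- jar: bystander: glass jar, 68 mm across, 85 mm high, behind the hubs; origin at its underside
- oil: bystander: green bottle, 56 mm across, 140 mm high, behind the hubs; origin at its underside
- mug: bystander: white mug, 80 mm across, 90 mm high, far left; origin at its underside
- driver: bystander: screwdriver, 200 mm, lying far right
Not all that is in view belongs to the job. What is shaped like the hub_c but blue or purple is not meant. Leave any pink look-alike of the hub_f alone.

How it is judged:
On the way, in this order (a step that is already met when the one before it is completed fails the run):
1. the carton stands on the mat, with the tray still pulled out (x of carton in the frame of mat between -0.05 and 0.05 m and y of carton in the frame of mat between -0.065 and 0.065 m and z of carton in the frame of mat between -0.012 and 0.012 m and angle between carton's own z axis and vertical below 0.1 rad and value of joint tray below 0.09 m), for 0.2 s.
2. every complete hub (weight over 4.9 N, told by its pressure on what it stands on) stands in the tray and every empty shell in the bin, with the tray not yet home (((x of hub_a in the frame of tray_in between -0.06 and 0.06 m and y of hub_a in the frame of tray_in between -0.11 and 0.11 m and z of hub_a in the frame of tray_in between -0.01 and 0.01 m and angle between hub_a's own z axis and vertical below 0.15 rad and contact force between hub_a and anything else above 4.9 N) or (x of hub_a in the frame of bin_in between -0.06 and 0.06 m and y of hub_a in the frame of bin_in between -0.11 and 0.11 m and z of hub_a in the frame of bin_in between -0.01 and 0.01 m and angle between hub_a's own z axis and vertical below 0.15 rad and contact force between hub_a and anything else below 4.9 N)) and ((x of hub_b in the frame of tray_in between -0.06 and 0.06 m and y of hub_b in the frame of tray_in between -0.11 and 0.11 m and z of hub_b in the frame of tray_in between -0.01 and 0.01 m and angle between hub_b's own z axis and vertical below 0.15 rad and contact force between hub_b and anything else above 4.9 N) or (x of hub_b in the frame of bin_in between -0.06 and 0.06 m and y of hub_b in the frame of bin_in between -0.11 and 0.11 m and z of hub_b in the frame of bin_in between -0.01 and 0.01 m and angle between hub_b's own z axis and vertical below 0.15 rad and contact force between hub_b and anything else below 4.9 N)) and ((x of hub_c in the frame of tray_in between -0.06 and 0.06 m and y of hub_c in the frame of tray_in between -0.11 and 0.11 m and z of hub_c in the frame of tray_in between -0.01 and 0.01 m and angle between hub_c's own z axis and vertical below 0.15 rad and contact force between hub_c and anything else above 4.9 N) or (x of hub_c in the frame of bin_in between -0.06 and 0.06 m and y of hub_c in the frame of bin_in between -0.11 and 0.11 m and z of hub_c in the frame of bin_in between -0.01 and 0.01 m and angle between hub_c's own z axis and vertical below 0.15 rad and contact force between hub_c and anything else below 4.9 N)) and ((x of hub_d in the frame of tray_in between -0.06 and 0.06 m and y of hub_d in the frame of tray_in between -0.11 and 0.11 m and z of hub_d in the frame of tray_in between -0.01 and 0.01 m and angle between hub_d's own z axis and vertical below 0.15 rad and contact force between hub_d and anything else above 4.9 N) or (x of hub_d in the frame of bin_in between -0.06 and 0.06 m and y of hub_d in the frame of bin_in between -0.11 and 0.11 m and z of hub_d in the frame of bin_in between -0.01 and 0.01 m and angle between hub_d's own z axis and vertical below 0.15 rad and contact force between hub_d and anything else below 4.9 N)) and ((x of hub_e in the frame of tray_in between -0.06 and 0.06 m and y of hub_e in the frame of tray_in between -0.11 and 0.11 m and z of hub_e in the frame of tray_in between -0.01 and 0.01 m and angle between hub_e's own z axis and vertical below 0.15 rad and contact force between hub_e and anything else above 4.9 N) or (x of hub_e in the frame of bin_in between -0.06 and 0.06 m and y of hub_e in the frame of bin_in between -0.11 and 0.11 m and z of hub_e in the frame of bin_in between -0.01 and 0.01 m and angle between hub_e's own z axis and vertical below 0.15 rad and contact force between hub_e and anything else below 4.9 N)) and ((x of hub_f in the frame of tray_in between -0.06 and 0.06 m and y of hub_f in the frame of tray_in between -0.11 and 0.11 m and z of hub_f in the frame of tray_in between -0.01 and 0.01 m and angle between hub_f's own z axis and vertical below 0.15 rad and contact force between hub_f and anything else above 4.9 N) or (x of hub_f in the frame of bin_in between -0.06 and 0.06 m and y of hub_f in the frame of bin_in between -0.11 and 0.11 m and z of hub_f in the frame of bin_in between -0.01 and 0.01 m and angle between hub_f's own z axis and vertical below 0.15 rad and contact force between hub_f and anything else below 4.9 N)) and value of joint tray below 0.1 m), for 0.2 s.
3. the tray is pushed home to its stop (value of joint tray above 0.115 m), for 0.2 s.
At the end, for the whole second after the job is handed in: complete hubs stand in the tray, empty ones in the bin, on its floor within 10 mm and upright within 0.15 rad; the carton stands on the mat, centred within 50 mm (x) and 65 mm (y); the tray is home (joint over 0.115); all at rest (((x of hub_a in the frame of tray_in between -0.06 and 0.06 m and y of hub_a in the frame of tray_in between -0.11 and 0.11 m and z of hub_a in the frame of tray_in between -0.01 and 0.01 m and angle between hub_a's own z axis and vertical below 0.15 rad and contact force between hub_a and anything else above 4.9 N) or (x of hub_a in the frame of bin_in between -0.06 and 0.06 m and y of hub_a in the frame of bin_in between -0.11 and 0.11 m and z of hub_a in the frame of bin_in between -0.01 and 0.01 m and angle between hub_a's own z axis and vertical below 0.15 rad and contact force between hub_a and anything else below 4.9 N)) and ((x of hub_b in the frame of tray_in between -0.06 and 0.06 m and y of hub_b in the frame of tray_in between -0.11 and 0.11 m and z of hub_b in the frame of tray_in between -0.01 and 0.01 m and angle between hub_b's own z axis and vertical below 0.15 rad and contact force between hub_b and anything else above 4.9 N) or (x of hub_b in the frame of bin_in between -0.06 and 0.06 m and y of hub_b in the frame of bin_in between -0.11 and 0.11 m and z of hub_b in the frame of bin_in between -0.01 and 0.01 m and angle between hub_b's own z axis and vertical below 0.15 rad and contact force between hub_b and anything else below 4.9 N)) and ((x of hub_c in the frame of tray_in between -0.06 and 0.06 m and y of hub_c in the frame of tray_in between -0.11 and 0.11 m and z of hub_c in the frame of tray_in between -0.01 and 0.01 m and angle between hub_c's own z axis and vertical below 0.15 rad and contact force between hub_c and anything else above 4.9 N) or (x of hub_c in the frame of bin_in between -0.06 and 0.06 m and y of hub_c in the frame of bin_in between -0.11 and 0.11 m and z of hub_c in the frame of bin_in between -0.01 and 0.01 m and angle between hub_c's own z axis and vertical below 0.15 rad and contact force between hub_c and anything else below 4.9 N)) and ((x of hub_d in the frame of tray_in between -0.06 and 0.06 m and y of hub_d in the frame of tray_in between -0.11 and 0.11 m and z of hub_d in the frame of tray_in between -0.01 and 0.01 m and angle between hub_d's own z axis and vertical below 0.15 rad and contact force between hub_d and anything else above 4.9 N) or (x of hub_d in the frame of bin_in between -0.06 and 0.06 m and y of hub_d in the frame of bin_in between -0.11 and 0.11 m and z of hub_d in the frame of bin_in between -0.01 and 0.01 m and angle between hub_d's own z axis and vertical below 0.15 rad and contact force between hub_d and anything else below 4.9 N)) and ((x of hub_e in the frame of tray_in between -0.06 and 0.06 m and y of hub_e in the frame of tray_in between -0.11 and 0.11 m and z of hub_e in the frame of tray_in between -0.01 and 0.01 m and angle between hub_e's own z axis and vertical below 0.15 rad and contact force between hub_e and anything else above 4.9 N) or (x of hub_e in the frame of bin_in between -0.06 and 0.06 m and y of hub_e in the frame of bin_in between -0.11 and 0.11 m and z of hub_e in the frame of bin_in between -0.01 and 0.01 m and angle between hub_e's own z axis and vertical below 0.15 rad and contact force between hub_e and anything else below 4.9 N)) and ((x of hub_f in the frame of tray_in between -0.06 and 0.06 m and y of hub_f in the frame of tray_in between -0.11 and 0.11 m and z of hub_f in the frame of tray_in between -0.01 and 0.01 m and angle between hub_f's own z axis and vertical below 0.15 rad and contact force between hub_f and anything else above 4.9 N) or (x of hub_f in the frame of bin_in between -0.06 and 0.06 m and y of hub_f in the frame of bin_in between -0.11 and 0.11 m and z of hub_f in the frame of bin_in between -0.01 and 0.01 m and angle between hub_f's own z axis and vertical below 0.15 rad and contact force between hub_f and anything else below 4.9 N)) and x of carton in the frame of mat between -0.05 and 0.05 m and y of carton in the frame of mat between -0.065 and 0.065 m and z of carton in the frame of mat between -0.012 and 0.012 m and angle between carton's own z axis and vertical below 0.1 rad and value of joint tray above 0.115 m and linear speed of each of hub_a, hub_b, hub_c, hub_d, hub_e, hub_f, carton below 0.03 m/s); the robot touches nothing.
It fails at once if a bystander is moved more than 50 mm (distance of any of sprocket, axle, spanner, jar, oil, mug, driver from where it was at the start of the episode above 0.05 m).
Of hub_a, hub_b, hub_c, hub_d, hub_e, hub_f only 4 to 6 are there at a start; the rules pass over those that are not, and their reading is None.
At some moment in a run one of hub_a, hub_b, hub_c, hub_d, hub_e, hub_f may be knocked a few centimetres aside while the robot is not near it.
Once in a run the grip may slacken for a moment while it holds something.
It also fails if it takes over 208 s, if anything falls off the work surface, if the arm or the gripper's body presses on something with over 40 N, if the wrist force passes 120 N, or if a joint passes its speed limit or range.

ROBOT

A 7-joint arm with a two-finger parallel gripper is mounted at the origin on the work surface. World frame = base frame: x ahead of the robot, y to its left, z up, the work surface at z = 0. Lengths are in m, angles in rad, forces in N, time in s.
With the tool pointing down it reaches from about 0.4 to 0.875 m from the base axis. Payload 19.3 kg.
Tool frame: the origin (TCP) lies between the finger pads; the fingertips stand 17 mm ahead of it and the grasp point (between the pads) lies 2 mm behind it; z points along the fingers, y is the line along which they close (so a half turn about z gives the same grasp; the last joint's range is limited). The gripper opens to 85 mm and grips with 20 to 120 N. Pads are 22 mm wide; open, the fingers measure 114 mm over their backs; the gripper's body (76 mm by 85 mm) begins 54 mm behind the grasp point. The pads swing forward as they close: fully open they stand 13 mm farther back than shut.
Start: joints at [-1.195, 0.521, -0.036, 1.599, 0.021, 1.021, -0.113], TCP at [0.27, 0.564, 0.248] pointing down, gripper open.
Joint ranges: [-2.91, 2.91], [-0.3, 2.13], [-1.5, 1.42], [0.17, 2.43], [-1.26, 4.41], [0.16, 1.93], [-2.52, 2.52]. Speed limits (rad/s): [1.89, 1.89, 2.39, 2.39, 3.01, 3.01, 3.01].

INTERFACE

Orientations are given as [roll, pitch, yaw] about the fixed x, y, z axes, in that order (R = Rz(yaw) Ry(pitch) Rx(roll)).
In Python, from workcell import bot gives the robot as it stands.
- The arm moves only by the shell command python3 -m inch 'ROWS' [FORCE]. ROWS is JSON, a list of rows, each a list of 7 numbers: the shift along the tool's x, y, z in units of 200 mm (1.0 is 200 mm), then the turn, a rotation vector about the tool's x, y, z in units of 90 degrees (1.0 is 90 degrees), then the opening, from 0 (shut) to 1 (fully open). In form: [[x, y, z, rx, ry, rz, grip], ...]. A call has 1 to 20 rows; each row is the pose to reach, as a shift and turn from the pose commanded when the call began, along the tool's axes at that moment; what a row does not reach only later rows make up. A row lasts 1/8 s, in which the tool goes at most 62.5 mm and 10.7 degrees, less where a joint would pass 70% of its speed; a pose out of reach is approached as far as the arm can. A call with a number of a shift or a turn outside -1 to 1 is refused whole. A call with a gripper value outside its range is refused whole. The fingers move at their own pace and stop on an object; FORCE is the grip in N (left out, the last holds). Time passes only in rows, so rows that repeat a pose let the fingers close. It gives the time, the measured TCP pose, the force, the opening and the grip force at its end, in the units of the state.
- bot.observe(): the state, without advancing time (a new reading comes with each control period).
- bot.grab_frame(name): name is "scene" or "top" or "wrist"; returns a dict with "img" (384x512x3 uint8, red, green, blue), "z_map" (384x512 float32, m along the optical axis (not along the pixel's ray), 0 where there is no reading), "vfov" (degrees; the focal length in pixels is half the picture's height over the tangent of half this angle, whatever the lens; pixels are square), "cx", "cy" (the principal point, pixels), "rvec" (rotation vector, rad) and "tvec" (3), from world to camera coordinates, as OpenCV has them. Camera axes: x right, y down, z forward; pixel columns grow to the right and rows downward; lengths in m; the calibration is good to about 2 mm. The wrist camera is an equidistant fisheye: a pixel r from the principal point sees the ray r / f radians off the axis. A picture is of the moment at which its call begins.
- bot.job_done(): hands the job in; it is judged then, once.
The state is a dict: "clock": time; "qpos": joint angles; "qd": joint speeds; "joint_efforts": joint torques, N m; "position": TCP position; "tool_rot": TCP orientation; "force": force on the tool from outside, world axes, zero at the start; "moment": the same for the moment, N m; "grip_width": finger opening in m; "finger_force": force on a finger pad.
Only numpy, scipy, OpenCV 4.12 (cv2) and the standard library are available. Lean on these libraries where they do the work, as an engineer would, in place of code of your own. Each camera call takes 0.05 s, during which the arm holds its last target. There are 200 camera calls.

## Working session

There is one attempt and no reset: what is moved stays moved. The work goes in short steps, Python scripts to look and compute and a shell command to move; the robot and the scene stay as the last step left them, time stands still between calls to the robot, and variables do not carry over. Pictures are saved under pics/ and viewed, at most 14 in all, crops included, and the job is handed in when it is done.

```bash
ls; mkdir -p pics
cat > h.py <<'E'
import numpy as np, cv2
from workcell import bot
from scipy.spatial.transform import Rotation as Ro
def grab(n,save=None):
    f=bot.grab_frame(n)
    if save: cv2.imwrite(f'pics/{save}.png',cv2.cvtColor(f['img'],cv2.COLOR_RGB2BGR))
    return f
def cloud(f):
    h,w=f['z_map'].shape; F=h/2/np.tan(np.radians(f['vfov'])/2)
    u,v=np.meshgrid(np.arange(w),np.arange(h)); z=f['z_map']
    P=np.stack([(u-f['cx'])/F*z,(v-f['cy'])/F*z,z],-1)
    R=cv2.Rodrigues(np.array(f['rvec'],float))[0]
    W=(P-np.array(f['tvec']).reshape(3))@R
    W[z==0]=np.nan
    return W
E
python3 - <<'E'
from h import *
for n in('top','scene'):
    f=grab(n,n+'0'); print(n,f['vfov'],f['cx'],f['cy'],f['rvec'],f['tvec']); np.save(n+'0.npy',cloud(f))
print(bot.observe())
E
```

```text
pics
top 43.19850785866383 255.13057259390052 193.68271886263065 [ 2.11733086 -2.11584728  0.1824892 ] [0.00624068 0.54181464 1.49312727]
scene 54.982152154854454 256.7431092477254 190.1205185522433 [ 2.39526153  1.04613561 -0.28598742] [-0.37970648 -0.32814261  1.50309079]
{'clock': 0.1, 'qpos': array([-1.19518788,  0.52197346, -0.0363318 ,  1.5999203 ,  0.02120305,
        1.02112257, -0.11279681]), 'qd': array([-1.26099232e-03, -1.27522522e-03,  8.30908027e-04, -2.17252176e-03,
       -8.12027707e-04,  2.88147921e-05, -5.22779538e-04]), 'joint_efforts': array([ 4.22541343e-03, -9.28484845e+01,  1.98460199e+00, -3.70523608e+01,
        1.81742065e-02,  5.43135626e-03,  5.97600842e-05]), 'position': array([0.26939951, 0.56364901, 0.24778236]), 'tool_rot': array([-3.14055663e+00,  7.31906756e-05,  2.69578129e+00]), 'force': array([-0.69593878,  0.0914925 ,  0.48991456]), 'moment': array([-0.07922224,  0.01809434,  0.00238355]), 'finger_force': 0.0, 'grip_width': 0.08529471603968633}
```

View pics/top0.png

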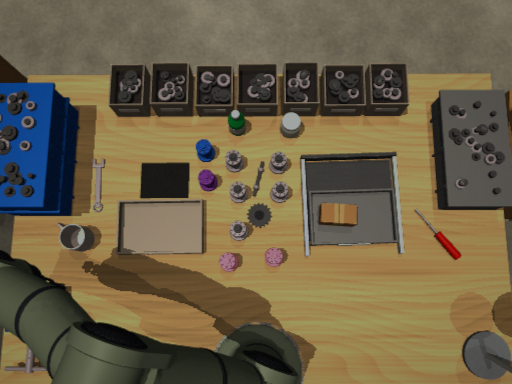

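View pics/scene0.png

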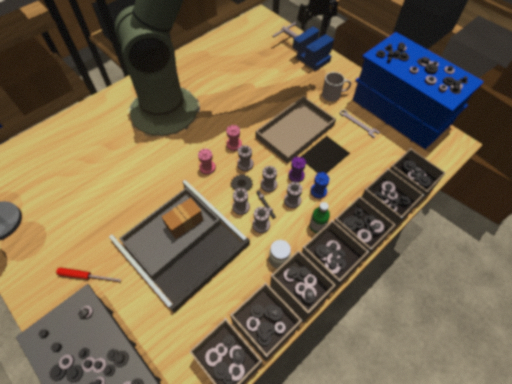

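The top view shows the tray at right (around 350,218) with the carton in it at (338,214). The bin is at (160,228) and the mat at (165,180). Steel hubs are at (234,160), (278,161), (238,191), (279,190) and (238,230). Look-alikes are blue (205,150), purple (207,180) and pink (229,261) and (274,256). The five grey ones fit the bare-steel description. I'll confirm that in a crop and measure.

Run:
```python
from h import *
im=cv2.imread('pics/top0.png'); cv2.imwrite('pics/crop0.png',cv2.resize(im[130:280,110:410],None,fx=2.6,fy=2.6,interpolation=cv2.INTER_CUBIC))
W=np.load('top0.npy')
def fit(u,v,zl,zh,r=24):
    w=W[v-r:v+r,u-r:u+r].reshape(-1,3); return w[(w[:,2]>zl)&(w[:,2]<zh)]
for n,(u,v) in dict(h1=(234,160),h2=(278,161),h3=(238,191),h4=(279,190),h5=(238,230),blue=(205,150),pur=(207,180),pk1=(229,261),pk2=(274,256)).items():
    w=fit(u,v,.055,.11,11); top=w[w[:,2]>np.nanmax(w[:,2])-.006]
    d=w[w[:,2]>.078]
    (c,r)=cv2.minEnclosingCircle(d[:,:2].astype(np.float32))
    print(n,len(w),'c',np.round(c,4),'r',round(r,4),'med',np.round(np.median(d,0),4),'zmax',round(w[:,2].max(),4))
car=fit(338,214,.05,.12,30); print('carton',len(car),cv2.minAreaRect(car[:,:2].astype(np.float32)),np.median(car[:,2]))
for n,(u,v) in dict(spr=(259,215),axle=(259,178),jar=(291,124),oil=(236,122)).items():
    w=fit(u,v,.004,.2,16); print(n,np.round(np.nanmin(w,0),3),np.round(np.nanmax(w,0),3))
# rims
def rect(box,zl,zh):
    u0,u1,v0,v1=box; w=W[v0:v1,u0:u1].reshape(-1,3); w=w[(w[:,2]>zl)&(w[:,2]<zh)]
    r=cv2.minAreaRect(w[:,:2].astype(np.float32)); return len(w),r,np.round(np.percentile(w,[1,99],axis=0),3).tolist()
print('bin rim',rect((112,210,192,262),.033,.046))
print('bin floor',rect((112,210,192,262),.003,.012))
print('frame',rect((295,410,145,262),.022,.05))
print('tray rim',rect((308,396,180,256),.035,.05))
print('tray floor',rect((308,396,185,256),.008,.018))
print('crossbar',rect((300,402,145,170),.034,.05))
for p in [(142,163),(189,163),(142,197),(189,197),(165,180)]: print('mat',np.round(W[p[1],p[0]],3))
```

```text
h1 211 c [0.6535 0.0754] r 0.0257 med [0.6514 0.0757 0.0883] zmax 0.1002
h2 214 c [ 0.6481 -0.0691] r 0.0261 med [ 0.6457 -0.0687  0.0878] zmax 0.1011
h3 210 c [0.5506 0.0612] r 0.0255 med [0.5492 0.0598 0.088 ] zmax 0.1002
h4 212 c [ 0.5517 -0.0715] r 0.0252 med [ 0.5502 -0.0712  0.0882] zmax 0.0988
h5 217 c [0.4273 0.059 ] r 0.0248 med [0.4272 0.0584 0.0876] zmax 0.0995
blue 215 c [0.6886 0.1701] r 0.0255 med [0.6868 0.1707 0.0885] zmax 0.1014
pur 218 c [0.5898 0.1611] r 0.0253 med [0.5893 0.1601 0.088 ] zmax 0.0994
pk1 213 c [0.3294 0.0904] r 0.0249 med [0.3276 0.0905 0.0879] zmax 0.1008
pk2 214 c [ 0.3452 -0.0525] r 0.025 med [ 0.3452 -0.0518  0.0878] zmax 0.1023
carton 753 ((0.44852423667907715, -0.24217091500759125), (0.12830278277397156, 0.1162576824426651), 86.34517669677734) 0.0824389379541242
spr [ 0.421 -0.054  0.004] [0.533 0.047 0.093]
axle [ 0.537 -0.055  0.004] [0.658 0.048 0.093]
jar [ 0.736 -0.164  0.004] [ 0.846 -0.058  0.096]
oil [0.743 0.02  0.004] [0.853 0.127 0.148]
bin rim (583, ((0.4409215450286865, 0.3108687698841095), (0.17376291751861572, 0.2740470468997955
[... 360 characters left out ...]
487305), [[0.361, -0.458, 0.022], [0.68, -0.145, 0.048]])
tray rim (592, ((0.47365012764930725, -0.3029369115829468), (0.19082878530025482, 0.3046470582485199), 6.615555286407471), [[0.383, -0.437, 0.035], [0.562, -0.165, 0.049]])
tray floor (2720, ((0.46454373002052307, -0.3041362762451172), (0.2807900011539459, 0.2280372530221939), 89.97400665283203), [[0.385, -0.433, 0.008], [0.574, -0.169, 0.018]])
crossbar (396, ((0.6557389497756958, -0.296019971370697), (0.30881765484809875, 0.05650327727198601), 89.33169555664062), [[0.636, -0.449, 0.034], [0.682, -0.145, 0.048]])
mat [0.655 0.385 0.004]
mat [0.655 0.228 0.001]
mat [0.539 0.378 0.009]
mat [0.54  0.225 0.002]
mat [ 0.598  0.307 -0.001]
```

View pics/crop0.png

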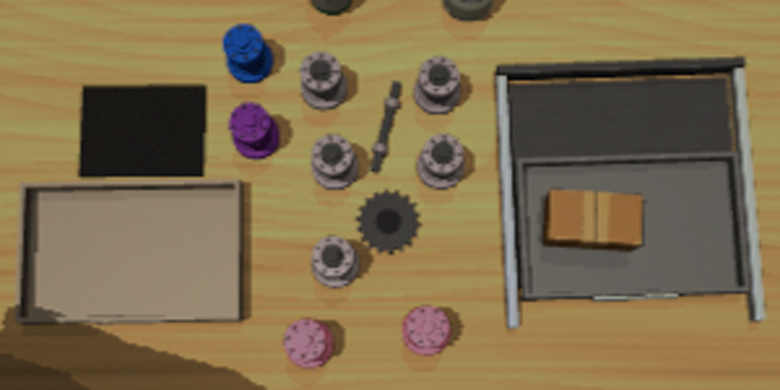

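The crop confirms five bare-steel hubs. Now I'll refine the carton, tray, bin and mat poses and turn the wrist to yaw 90°.

```bash
cat >> h.py <<'E'
def go(x,y,z,yaw=np.pi/2,p=None):
    """print row shift/turn from current measured pose"""
    s=bot.observe(); R=Ro.from_euler('xyz',s['tool_rot'])
    d=R.inv().apply(np.array([x,y,z])-s['position'])/.2
    t=(R.inv()*Ro.from_euler('xyz',[np.pi,0,yaw])).as_rotvec()/(np.pi/2)
    print('shift',d.round(4),'turn',t.round(4))
E
python3 -m inch '[[0,0,0,0,0,0.12,1],[0,0,0,0,0,0.24,1],[0,0,0,0,0,0.36,1],[0,0,0,0,0,0.48,1],[0,0,0,0,0,0.6,1],[0,0,0,0,0,0.717,1],[0,0,0,0,0,0.717,1]]'
python3 - <<'E'
from h import *
W=np.load('top0.npy'); im=cv2.imread('pics/top0.png')
def sel(box,m): 
    u0,u1,v0,v1=box; return W[v0:v1,u0:u1][m[v0:v1,u0:u1]]
Z=W[...,2]
c=sel((310,370,195,235),(Z>.077)&(Z<.09)); print('carton',len(c),cv2.minAreaRect(c[:,:2].astype(np.float32)),np.median(c,0))
# rails: points on top z~.03 left & right
for n,b in dict(L=(298,312,175,255),R=(392,408,175,255)).items():
    w=sel(b,(Z>.024)&(Z<.036)); 
    for lo in np.arange(.38,.64,.05):
        q=w[(w[:,0]>lo)&(w[:,0]<lo+.05)]; print(n,round(lo,2),len(q),np.percentile(q[:,1],[5,50,95]).round(4)) if len(q) else 0
    print(n,'x range',np.percentile(w[:,0],[0,1,99,100]).round(3))
w=sel((312,390,150,170),(Z>.036)&(Z<.046));print('bar x',np.percentile(w[:,0],[2,50,98]).round(4), np.polyfit(w[:,1],w[:,0],1))
for n,(a,b) in dict(front=(238,256),back=(180,200)).items():
    w=sel((316,388,a,b),(Z>.036)&(Z<.046));print(n,len(w),np.percentile(w[:,0],[2,50,98]).round(4),np.polyfit(w[:,1],w[:,0],1))
g=cv2.cvtColor(im,cv2.COLOR_BGR2GRAY); m=sel((135,195,160,199),g<35); print('mat',len(m),cv2.minAreaRect(m[:,:2].astype(np.float32)),np.percentile(m,[2,98],axis=0).round(3))
go(.5,.2,.248)
E
```

```text
clock: 0.98
position: [0.2692, 0.5639, 0.248]
tool_rot: [3.141, 0.001, 1.571]
force: [0.5, -0.0, -0.1]
grip_width: 0.0852
finger_force: 0.0
carton 670 ((0.4751982092857361, -0.2526988387107849), (0.11069045215845108, 0.0616760291159153), 86.34517669677734) [ 0.47506763 -0.25216592  0.08294811]
L 0.38 61 [-0.17   -0.1574 -0.1511]
L 0.43 66 [-0.168  -0.1555 -0.1491]
L 0.48 58 [-0.167  -0.1531 -0.1469]
L 0.53 54 [-0.1602 -0.1533 -0.1474]
L 0.58 34 [-0.1547 -0.1485 -0.1446]
L x range [0.352 0.355 0.606 0.608]
R 0.38 78 [-0.4598 -0.452  -0.4345]
R 0.43 80 [-0.4573 -0.4499 -0.4332]
R 0.48 78 [-0.4556 -0.4476 -0.432 ]
R 0.53 64 [-0.4548 -0.4482 -0.4367]
R 0.58 35 [-0.4541 -0.4482 -0.4424]
R x range [0.359 0.359 0.605 0.607]
bar x [0.6642 0.672  0.6809] [-0.02838817  0.663676  ]
front 151 [0.3829 0.3891 0.3956] [-0.0305494  0.3795886]
back 134 [0.5491 0.5554 0.5613] [-0.02860926  0.54655634]
mat 1595 ((0.6216248273849487, 0.3032160997390747), (0.16621580719947815, 0.0799843817949295), 51.57508850097656) [[nan nan nan]
 [nan nan nan]]
shift [-1.8193e+00  1.1541e+00  1.3000e-03] turn [ 0.0001  0.0005 -0.    ]
```

```bash
python3 -m inch '[[-0.2,0.2,0,0,0,0,1],[-0.4,0.4,0,0,0,0,1],[-0.6,0.6,0,0,0,0,1],[-0.8,0.8,0,0,0,0,1],[-1,1,0,0,0,0,1],[-1,1,0,0,0,0,1]]' | grep pos
python3 -m inch '[[-0.25,0,0,0,0,0,1],[-0.5,0,0,0,0,0,1],[-0.75,0,0,0,0,0,1],[-1,0,0,0,0,0,1]]'| grep pos
python3 -m inch '[[-0.25,0,0,0,0,0,1],[-0.5,0,0,0,0,0,1],[-0.75,0,0,0,0,0,1],[-1,0,0,0,0,0,1]]'| grep pos
python3 -m inch '[[-0.25,0,0,0,0,0.01,1],[-0.5,0,0,0,0,0.02,1],[-0.75,0,0,0,0,0.03,1],[-1,0,0,0,0,0.041,1],[-1,0,0,0,0,0.041,1],[-1,0,0,0,0,0.041,1]]'
python3 -c "
from h import *
go(.475,-.2525,.055,np.radians(86.3))"
```

```text
position: [0.4724, 0.3596, 0.2484]
position: [0.4685, 0.1627, 0.2483]
position: [0.4686, -0.0372, 0.2484]
clock: 3.48
position: [0.4686, -0.2356, 0.248]
tool_rot: [-3.141, -0.001, 1.508]
force: [0.1, -0.1, 0.0]
grip_width: 0.0853
finger_force: 0.0
shift [-0.0829  0.0379  0.9652] turn [-0.0003 -0.0003  0.0013]
```

```bash
python3 -m inch '[[-0.08,0.038,0.1,0,0,0,1],[-0.083,0.038,0.3,0,0,0,1],[-0.083,0.038,0.5,0,0,0,1],[-0.083,0.038,0.7,0,0,0,1],[-0.083,0.038,0.85,0,0,0,1],[-0.083,0.038,0.965,0,0,0,1],[-0.083,0.038,0.965,0,0,0,1],[-0.083,0.038,0.965,0,0,0,0.4],[-0.083,0.038,0.965,0,0,0,0.4],[-0.083,0.038,0.965,0,0,0,0.4],[-0.083,0.038,0.965,0,0,0,0.4],[-0.083,0.038,0.965,0,0,0,0.4],[-0.083,0.038,0.965,0,0,0,0.4]]' 50
python3 -c "
from h import *
go(.475,-.2525,.22,np.radians(90))"
```

```text
clock: 5.1
position: [0.4758, -0.2532, 0.0566]
tool_rot: [3.14, 0.0, 1.506]
force: [0.5, 2.0, 6.3]
grip_width: 0.0596
finger_force: 53.2
shift [ 0.0031 -0.0026 -0.8171] turn [ 0.0012  0.0001 -0.0412]
```

```bash
python3 -m inch '[[0,0,-0.1,0,0,0,0.4],[0,0,-0.25,0,0,0,0.4],[0,0,-0.45,0,0,0,0.4],[0,0,-0.65,0,0,0,0.4],[0,0,-0.85,0,0,-0.041,0.4],[0,0,-0.85,0,0,-0.041,0.4],[0,0,-0.85,0,0,-0.041,0.4]]'
python3 -m inch '[[0.15,0.05,0,0,0,0,0.4],[0.3,0.1,0,0,0,0,0.4],[0.5,0.15,0,0,0,0,0.4],[0.7,0.15,0,0,0,0,0.4],[0.9,0.15,0,0,0,0,0.4],[1,0.15,0,0,0,0,0.4]]' |grep -E 'pos|wid|finger|force'
python3 -m inch '[[0.2,0.05,0,0,0,0,0.4],[0.4,0.1,0,0,0,0,0.4],[0.6,0.15,0,0,0,0,0.4],[0.8,0.2,0,0,0,0,0.4],[1,0.25,0,0,0,0,0.4]]' |grep -E 'pos|wid|finger|force'
python3 -m inch '[[0.2,0.05,0,0,0,0,0.4],[0.4,0.1,0,0,0,0,0.4],[0.55,0.15,0,0,0,0,0.4],[0.7,0.2,0,0,0,0,0.4],[0.8,0.2,0,0,0,0,0.4],[0.8,0.2,0,0,0,0,0.4],[0.8,0.2,0,0,0,0,0.4]]'
python3 -c "
from h import *
go(.6,.305,.05)
f=grab('top','top1'); np.save('top1.npy',cloud(f))"
```

```text
clock: 5.98
position: [0.4748, -0.253, 0.2252]
tool_rot: [3.141, -0.0, 1.569]
force: [0.9, 0.3, -2.9]
grip_width: 0.0598
finger_force: 37.8
position: [0.5045, -0.0511, 0.2242]
force: [0.8, -0.5, -2.6]
grip_width: 0.0597
finger_force: 58.0
position: [0.5551, 0.1477, 0.224]
force: [0.9, -0.4, -2.1]
grip_width: 0.0594
finger_force: 58.0
clock: 8.22
position: [0.5955, 0.3053, 0.2249]
tool_rot: [-3.141, 0.001, 1.569]
force: [0.2, -0.1, -2.4]
grip_width: 0.0596
finger_force: 58.0
shift [-8.000e-04  2.320e-02  8.746e-01] turn [-0.0004  0.0006 -0.0014]
```

View pics/top1.png

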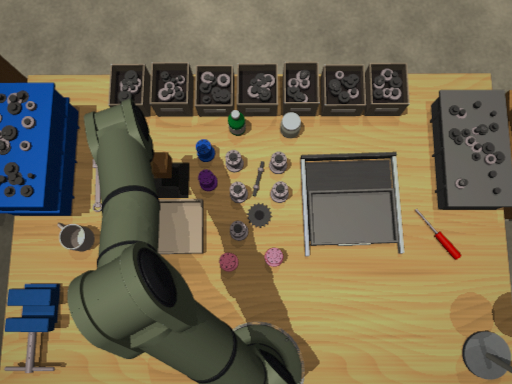

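The carton is held above the mat (about 160,165) and the grip is holding. Next I lower it, slowly near the end.

```bash
python3 -m inch '[[0,0.015,0.15,0,0,0,0.4],[0,0.015,0.35,0,0,0,0.4],[0,0.015,0.55,0,0,0,0.4],[0,0.015,0.7,0,0,0,0.4],[0,0.015,0.8,0,0,0,0.4],[0,0.015,0.84,0,0,0,0.4],[0,0.015,0.84,0,0,0,0.4]]'
python3 -m inch '[[0,0,0.01,0,0,0,0.4],[0,0,0.02,0,0,0,0.4],[0,0,0.03,0,0,0,0.4],[0,0,0.03,0,0,0,0.4],[0,0,0.03,0,0,0,0.4]]'
```

```text
clock: 9.15
position: [0.599, 0.3063, 0.0576]
tool_rot: [3.141, -0.0, 1.569]
force: [-1.5, -0.6, -1.8]
grip_width: 0.0597
finger_force: 58.2
clock: 9.78
position: [0.5987, 0.3065, 0.0514]
tool_rot: [3.141, -0.0, 1.569]
force: [-0.4, -0.5, -2.3]
grip_width: 0.0591
finger_force: 58.2
```

```bash
python3 -m inch '[[0,0,0.01,0,0,0,0.4],[0,0,0.015,0,0,0,0.4],[0,0,0.015,0,0,0,0.4],[0,0,0.015,0,0,0,0.4]]' |grep -E 'pos|force'
python3 -m inch '[[0,0,0.005,0,0,0,0.4],[0,0,0.01,0,0,0,0.4],[0,0,0.01,0,0,0,0.4]]'|grep -E 'pos|force'
```

```text
position: [0.5987, 0.3064, 0.0483]
force: [-0.7, -1.0, -3.0]
finger_force: 58.2
position: [0.5988, 0.3064, 0.0476]
force: [-7.5, -3.2, 19.2]
finger_force: 60.4
```

```bash
python3 -m inch '[[0,0,-0.004,0,0,0,0.4],[0,0,-0.004,0,0,0,0.8],[0,0,-0.004,0,0,0,1],[0,0,-0.004,0,0,0,1],[0,0,-0.004,0,0,0,1],[0,0,-0.1,0,0,0,1],[0,0,-0.3,0,0,0,1],[0,0,-0.5,0,0,0,1],[0,0,-0.75,0,0,0,1],[0,0,-1,0,0,0,1],[0,0,-1,0,0,0,1]]'
python3 -m inch '[[-0.25,0,0,0,0,0,1],[-0.5,0,0,0,0,0,1],[-0.75,-0.1,0,0,0,0,1],[-1,-0.15,0,0,0,0,1],[-1,-0.15,0,0,0,0,1],[-1,-0.15,0,0,0,0,1]]' |grep -E 'pos|force'
python3 -c "
from h import *
f=grab('wrist','w1'); f=grab('top'); W=cloud(f); Z=W[...,2]
w=W[155:215,130:200]; w=w[(w[...,2]>.062)&(w[...,2]<.085)]; print(len(w)); print(cv2.minAreaRect(w[:,:2].astype(np.float32)),np.median(w,0),bot.observe()['force'])
go(.5506,.0612,.25);go(.6535,.0754,.25)"
```

```text
clock: 12.02
position: [0.6002, 0.3068, 0.2518]
tool_rot: [3.135, -0.004, 1.569]
force: [-0.1, -0.6, -0.6]
grip_width: 0.0852
finger_force: 0.0
position: [0.5685, 0.107, 0.2466]
force: [0.2, 0.9, 0.2]
finger_force: 0.0
657
((0.5976670384407043, 0.3076072633266449), (0.109718456864357, 0.061592333018779755), 89.86510467529297) [0.59734533 0.30696744 0.07404075] [-0.39745077  0.0393971  -0.65919762]
shift [-0.2321 -0.0893 -0.0188] turn [-0.0001 -0.0002  0.0001]
shift [-0.1612  0.4252 -0.0189] turn [-0.0001 -0.0002  0.0001]
```

View pics/w1.png

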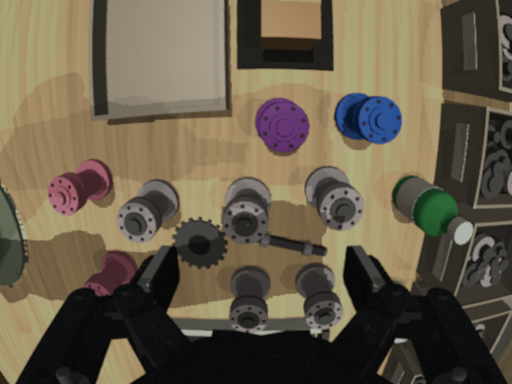

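The wrist view shows the same five steel hubs, and the carton stands on its mat at (290,25). I'll pick hub 3, the one at (0.551, 0.061).

```bash
cat >> h.py <<'E'
def hubs():
    f=grab('top'); W=cloud(f); Z=np.nan_to_num(W[...,2])
    hsv=cv2.cvtColor(f['img'],cv2.COLOR_RGB2HSV)
    def hub_centres(off):
        m=((Z>.079+off)&(Z<.094+off)).astype(np.uint8); out=[]
        n,l,s,_=cv2.connectedComponentsWithStats(m)
        for i in range(1,n):
            if s[i,4]<70 or s[i,4]>400: continue
            p=W[l==i]; c,r=cv2.minEnclosingCircle(p[:,:2].astype(np.float32))
            if .018<r<.034: out.append((round(c[0],4),round(c[1],4),round(r,3),'pix',int(s[i,0]+s[i,2]/2),int(s[i,1]+s[i,3]/2),'sat',int(np.median(hsv[...,1][l==i]))))
        return out
    for o in hub_centres(0): print('hub',o)
E
python3 -m inch '[[-0.12,-0.05,0.1,0,0,0,1],[-0.232,-0.089,0.3,0,0,0,1],[-0.232,-0.089,0.5,0,0,0,1],[-0.232,-0.089,0.7,0,0,0,1],[-0.232,-0.089,0.82,0,0,0,1],[-0.232,-0.089,0.88,0,0,0,1],[-0.232,-0.089,0.88,0,0,0,1],[-0.232,-0.089,0.88,0,0,0,0.4],[-0.232,-0.089,0.88,0,0,0,0.4],[-0.232,-0.089,0.88,0,0,0,0.4],[-0.232,-0.089,0.88,0,0,0,0.4],[-0.232,-0.089,0.88,0,0,0,0.4],[-0.232,-0.089,0.88,0,0,0,0.4]]' 60
python3 -m inch '[[0,0,-0.05,0,0,0,0.4],[0,0,-0.15,0,0,0,0.4],[0,0,-0.3,0,0,0,0.4],[0,0,-0.5,0,0,0,0.4],[0,0,-0.7,0,0,0,0.4],[0,0,-0.85,0,0,0,0.4],[0,0,-0.85,0,0,0,0.4],[0,0,-0.85,0,0,0,0.4],[0,0,-0.85,0,0,0,0.4],[0,0,-0.85,0,0,0,0.4]]'
python3 -c "
from h import *
hubs(); print(bot.observe()['force'])"
```

```text
clock: 14.5
position: [0.5511, 0.0602, 0.0714]
tool_rot: [3.14, -0.001, 1.569]
force: [-0.6, 1.0, 10.3]
grip_width: 0.0486
finger_force: 60.1
clock: 15.75
position: [0.5503, 0.06, 0.2396]
tool_rot: [-3.14, 0.0, 1.569]
force: [-0.3, 0.5, -2.1]
grip_width: 0.0482
finger_force: 62.9
hub (0.9135, 0.164, 0.032, 'pix', 209, 80, 'sat', 29)
hub (0.915, 0.1109, 0.022, 'pix', 224, 80, 'sat', 28)
hub (0.8668, 0.1174, 0.033, 'pix', 221, 95, 'sat', 21)
hub (0.7729, -0.1088, 0.03, 'pix', 291, 121, 'sat', 9)
hub (0.6476, -0.0681, 0.025, 'pix', 279, 159, 'sat', 28)
hub (0.5512, -0.0713, 0.026, 'pix', 281, 189, 'sat', 27)
hub (0.345, -0.0529, 0.025, 'pix', 275, 255, 'sat', 123)
[-0.86522707  0.07386977 -2.56555151]
```

Hub 3 reads about 2.3 N, so it is an empty shell and goes to the bin, back left slot.

```bash
python3 -m inch '[[0.1,-0.02,0,0,0,0,0.4],[0.3,-0.05,0,0,0,0,0.4],[0.5,-0.1,0,0,0,0,0.4],[0.75,-0.15,0,0,0,0,0.4],[1,-0.2,0,0,0,0,0.4]]'|grep -E 'pos|force|wid'
python3 -m inch '[[0.25,-0.05,0,0,0,0,0.4],[0.45,-0.1,0,0,0,0,0.4],[0.6,-0.145,0,0,0,0,0.4],[0.655,-0.145,0,0,0,0,0.4],[0.655,-0.145,0,0,0,0,0.4],[0.655,-0.145,0.2,0,0,0,0.4],[0.655,-0.145,0.4,0,0,0,0.4],[0.655,-0.145,0.6,0,0,0,0.4],[0.655,-0.145,0.73,0,0,0,0.4],[0.655,-0.145,0.77,0,0,0,0.4],[0.655,-0.145,0.77,0,0,0,0.4],[0.655,-0.145,0.77,0,0,0,0.4]]'
```

```text
position: [0.5104, 0.2615, 0.2401]
force: [0.6, -0.3, -2.6]
grip_width: 0.0485
finger_force: 62.8
clock: 17.92
position: [0.4827, 0.3913, 0.0876]
tool_rot: [3.14, -0.001, 1.569]
force: [0.7, 0.7, -2.3]
grip_width: 0.0483
finger_force: 62.7
```

```bash
python3 -m inch '[[0,0,0.02,0,0,0,0.4],[0,0,0.04,0,0,0,0.4],[0,0,0.045,0,0,0,0.4],[0,0,0.045,0,0,0,0.4]]'
python3 -m inch '[[0,0,0.003,0,0,0,0.4],[0,0,0.003,0,0,0,0.75],[0,0,0,0,0,0,1],[0,0,0,0,0,0,1],[0,0,0,0,0,0,1],[0,0,-0.1,0,0,0,1],[0,0,-0.3,0,0,0,1],[0,0,-0.5,0,0,0,1],[0,0,-0.7,0,0,0,1],[0,0,-0.85,0,0,0,1],[0,0,-0.85,0,0,0,1]]'
python3 -c "
from h import *
f=grab('wrist','w2')
go(.4273,.059,.247)"
```

```text
clock: 18.42
position: [0.4819, 0.3912, 0.0775]
tool_rot: [-3.141, 0.0, 1.57]
force: [-2.4, -0.4, 2.3]
grip_width: 0.0487
finger_force: 63.2
clock: 19.8
position: [0.4828, 0.3916, 0.2509]
tool_rot: [3.138, -0.003, 1.569]
force: [-0.2, 0.4, -0.5]
grip_width: 0.0854
finger_force: 0.0
shift [-1.6618 -0.2725  0.0071] turn [ 0.001  -0.0012 -0.0009]
```

View pics/w2.png

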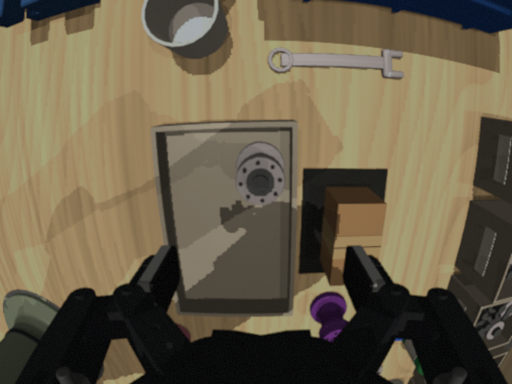

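The hub stands upright in the bin's back left at (262,175). Hub 5 is next; I check its position partway there.

```bash
sed -i "s/for o in hub_centres(0): print/for o in hub_centres(0):\n        if o[0]<.72 and o[6+0-0]=='sat' and o[7]<70: print/" h.py
python3 -c "
from h import *
hubs()"
python3 -m inch '[[-0.25,-0.05,0,0,0,0,1],[-0.5,-0.1,0,0,0,0,1],[-0.75,-0.2,0,0,0,0,1],[-1,-0.27,0,0,0,0,1],[-1,-0.27,0,0,0,0,1]]'|grep -E 'pos|force|wid'
python3 -c "
from h import *
hubs(); go(.4273,.059,.07)"
```

```text
hub (0.6535, 0.076, 0.025, 'pix', 234, 157, 'sat', 28)
hub (0.6478, -0.0691, 0.026, 'pix', 279, 159, 'sat', 29)
hub (0.5518, -0.0712, 0.025, 'pix', 281, 189, 'sat', 28)
hub (0.4808, 0.391, 0.026, 'pix', 131, 211, 'sat', 28)
hub (0.4274, 0.0591, 0.025, 'pix', 238, 229, 'sat', 27)
position: [0.4267, 0.1879, 0.2472]
force: [0.2, 1.6, -0.4]
grip_width: 0.0855
finger_force: 0.0
hub (0.653, 0.0753, 0.025, 'pix', 234, 157, 'sat', 29)
hub (0.6477, -0.0688, 0.025, 'pix', 279, 159, 'sat', 29)
hub (0.5514, -0.0713, 0.025, 'pix', 281, 189, 'sat', 28)
hub (0.4278, 0.0594, 0.025, 'pix', 238, 229, 'sat', 27)
shift [-0.6551  0.0027  0.8863] turn [-0.0004  0.     -0.0021]
```

```bash
python3 -m inch '[[-0.2,0,0,0,0,0,1],[-0.4,0,0,0,0,0,1],[-0.6,0,0.1,0,0,0,1],[-0.65,0,0.3,0,0,0,1],[-0.65,0,0.5,0,0,0,1],[-0.65,0,0.7,0,0,0,1],[-0.65,0,0.82,0,0,0,1],[-0.65,0,0.88,0,0,0,1],[-0.65,0,0.88,0,0,0,1],[-0.65,0,0.88,0,0,0,0.4],[-0.65,0,0.88,0,0,0,0.4],[-0.65,0,0.88,0,0,0,0.4],[-0.65,0,0.88,0,0,0,0.4],[-0.65,0,0.88,0,0,0,0.4]]' 60
python3 -m inch '[[0,0,-0.05,0,0,0,0.4],[0,0,-0.15,0,0,0,0.4],[0,0,-0.3,0,0,0,0.4],[0,0,-0.5,0,0,0,0.4],[0,0,-0.7,0,0,0,0.4],[0,0,-0.85,0,0,0,0.4],[0,0,-0.85,0,0,0,0.4],[0,0,-0.85,0,0,0,0.4],[0,0,-0.85,0,0,0,0.4],[0,0,-0.85,0,0,0,0.4]]'
python3 -c "
from h import *
print(bot.observe()['force']);go(.481,.311,.24); go(.511,-.22,.24)"
```

```text
clock: 22.32
position: [0.4281, 0.0615, 0.0723]
tool_rot: [3.14, -0.001, 1.57]
force: [-1.6, 0.3, 16.2]
grip_width: 0.0487
finger_force: 59.2
clock: 23.58
position: [0.4273, 0.0611, 0.2407]
tool_rot: [-3.14, 0.001, 1.569]
force: [-0.1, -0.8, -3.8]
grip_width: 0.0486
finger_force: 63.2
[-0.10877938 -0.81091078 -3.76250908]
shift [1.2501 0.2667 0.0021] turn [-0.0007  0.0005 -0.001 ]
shift [-1.4047  0.4207  0.0039] turn [-0.0007  0.0005 -0.001 ]
```

```bash
python3 -m inch '[[0.05,0,0,0,0,0,0.4],[0.05,0,0,0,0,0,0.4],[0.05,0,0,0,0,0,0.4],[0.05,0,0,0,0,0,0.4]]'|grep force
python3 -m inch '[[0,0,0,0,0,0,0.4],[0,0,0,0,0,0,0.4]]'|grep force
```

```text
force: [0.7, -0.1, -2.3]
finger_force: 63.2
force: [-1.2, 0.0, -3.2]
finger_force: 63.2
```

Hub 5 reads about 3 N: empty, so it goes to the bin.

```bash
python3 -m inch '[[0.1,0.02,0,0,0,0,0.4],[0.3,0.05,0,0,0,0,0.4],[0.5,0.1,0,0,0,0,0.4],[0.75,0.2,0,0,0,0,0.4],[0.95,0.26,0,0,0,0,0.4],[0.95,0.267,0,0,0,0,0.4]]'|grep -E 'pos|wid'
python3 -m inch '[[0.15,0,0,0,0,0,0.4],[0.25,0,0,0,0,0,0.4],[0.25,0,0,0,0,0,0.4],[0.25,0,0.2,0,0,0,0.4],[0.25,0,0.4,0,0,0,0.4],[0.25,0,0.6,0,0,0,0.4],[0.25,0,0.73,0,0,0,0.4],[0.25,0,0.77,0,0,0,0.4],[0.25,0,0.77,0,0,0,0.4],[0.25,0,0.77,0,0,0,0.4]]'|grep -E 'pos|wid|force'
python3 -m inch '[[0,0,0.02,0,0,0,0.4],[0,0,0.04,0,0,0,0.4],[0,0,0.045,0,0,0,0.4],[0,0,0.045,0,0,0,0.4]]'
```

```text
position: [0.4812, 0.2642, 0.2406]
grip_width: 0.0486
position: [0.4819, 0.3113, 0.0885]
force: [-0.7, -1.0, -3.2]
grip_width: 0.0485
finger_force: 63.3
clock: 26.82
position: [0.4812, 0.3111, 0.0784]
tool_rot: [-3.141, 0.0, 1.57]
force: [-2.3, -0.7, 2.6]
grip_width: 0.0481
finger_force: 64.0
```

```bash
python3 -m inch '[[0,0,0.003,0,0,0,0.4],[0,0,0.003,0,0,0,0.75],[0,0,0,0,0,0,1],[0,0,0,0,0,0,1],[0,0,0,0,0,0,1],[0,0,-0.1,0,0,0,1],[0,0,-0.3,0,0,0,1],[0,0,-0.5,0,0,0,1],[0,0,-0.7,0,0,0,1],[0,0,-0.85,0,0,0,1],[0,0,-0.85,0,0,0,1]]'|grep -E 'pos|force'
python3 -m inch '[[-0.2,0.2,0,0,0,0,1],[-0.4,0.4,0,0,0,0,1],[-0.6,0.6,0,0,0,0,1],[-0.7,0.7,0,0,0,0,1],[-0.7,0.8,0,0,0,0,1],[-0.7,0.8,0,0,0,0,1]]'|grep -E 'pos|force|wid'
python3 -c "
from h import *
hubs(); go(.6535,.0757,.07)"
```

```text
position: [0.482, 0.3116, 0.2503]
force: [0.1, 0.2, -1.7]
finger_force: 0.0
position: [0.6415, 0.1703, 0.2468]
force: [-0.5, 0.9, -0.8]
grip_width: 0.0855
finger_force: 0.0
hub (0.6533, 0.0756, 0.025, 'pix', 234, 158, 'sat', 27)
hub (0.6473, -0.0681, 0.025, 'pix', 279, 159, 'sat', 29)
hub (0.5512, -0.0711, 0.025, 'pix', 281, 189, 'sat', 28)
hub (0.4819, 0.391, 0.026, 'pix', 131, 211, 'sat', 28)
shift [-0.4743  0.0656  0.8852] turn [-0.001   0.0004 -0.0011]
```

```bash
python3 -m inch '[[-0.2,0.06,0,0,0,0,1],[-0.4,0.062,0,0,0,0,1],[-0.472,0.062,0.1,0,0,0,1],[-0.472,0.062,0.3,0,0,0,1],[-0.472,0.062,0.5,0,0,0,1],[-0.472,0.062,0.7,0,0,0,1],[-0.472,0.062,0.82,0,0,0,1],[-0.472,0.062,0.88,0,0,0,1],[-0.472,0.062,0.88,0,0,0,1],[-0.472,0.062,0.88,0,0,0,0.4],[-0.472,0.062,0.88,0,0,0,0.4],[-0.472,0.062,0.88,0,0,0,0.4],[-0.472,0.062,0.88,0,0,0,0.4],[-0.472,0.062,0.88,0,0,0,0.4]]' 60
python3 -m inch '[[0,0,-0.05,0,0,0,0.4],[0,0,-0.15,0,0,0,0.4],[0,0,-0.3,0,0,0,0.4],[0,0,-0.5,0,0,0,0.4],[0,0,-0.7,0,0,0,0.4],[0,0,-0.85,0,0,0,0.4],[0,0,-0.85,0,0,0,0.4],[0,0,-0.85,0,0,0,0.4],[0,0,-0.85,0,0,0,0.4],[0,0,-0.85,0,0,0,0.4]]'
python3 -m inch '[[0,0,-0.01,0,0,0,0.4],[0,0,0,0,0,0,0.4]]'|grep force
python3 -m inch '[[0,0,-0.01,0,0,0,0.4],[0,0,0,0,0,0,0.4]]'|grep force
python3 -c "
from h import *
print(bot.observe()['force']);go(.481,.231,.24); go(.511,-.22,.24)"
```

```text
clock: 30.75
position: [0.654, 0.0767, 0.0735]
tool_rot: [3.14, -0.0, 1.569]
force: [-0.7, 1.0, 9.6]
grip_width: 0.0485
finger_force: 60.4
clock: 32.0
position: [0.6531, 0.0765, 0.2416]
tool_rot: [-3.14, 0.0, 1.569]
force: [-0.7, -0.4, -3.8]
grip_width: 0.0484
finger_force: 63.0
force: [-0.7, -0.3, -3.5]
finger_force: 63.0
force: [0.1, 0.1, -3.6]
finger_force: 62.9
[ 0.10403033  0.14279138 -3.62550467]
shift [ 0.7713 -0.8637  0.0122] turn [ 0.0003 -0.     -0.0008]
shift [-1.4835 -0.7108  0.0122] turn [ 0.0003 -0.     -0.0008]
```

Hub 1 reads about 3.5 N: empty, so it goes to the bin's back right slot.

```bash
python3 -m inch '[[0.1,-0.1,0,0,0,0,0.4],[0.25,-0.25,0,0,0,0,0.4],[0.4,-0.45,0,0,0,0,0.4],[0.6,-0.65,0,0,0,0,0.4],[0.75,-0.8,0,0,0,0,0.4],[0.771,-0.864,0,0,0,0,0.4],[0.771,-0.864,0,0,0,0,0.4],[0.771,-0.864,0.2,0,0,0,0.4],[0.771,-0.864,0.4,0,0,0,0.4],[0.771,-0.864,0.6,0,0,0,0.4],[0.771,-0.864,0.73,0,0,0,0.4],[0.771,-0.864,0.77,0,0,0,0.4],[0.771,-0.864,0.77,0,0,0,0.4],[0.771,-0.864,0.77,0,0,0,0.4]]'
python3 -m inch '[[0,0,0.02,0,0,0,0.4],[0,0,0.035,0,0,0,0.4],[0,0,0.042,0,0,0,0.4],[0,0,0.042,0,0,0,0.4]]'
```

```text
clock: 34.25
position: [0.4816, 0.231, 0.0893]
tool_rot: [3.14, -0.001, 1.569]
force: [0.3, 0.2, -3.4]
grip_width: 0.0484
finger_force: 63.3
clock: 34.75
position: [0.4807, 0.231, 0.0798]
tool_rot: [-3.141, 0.0, 1.57]
force: [0.2, 0.6, -3.2]
grip_width: 0.0488
finger_force: 63.3
```

```bash
python3 -m inch '[[0,0,0.008,0,0,0,0.4],[0,0,0.01,0,0,0,0.4],[0,0,0.01,0,0,0,0.4]]' | grep force
python3 -m inch '[[0,0,0.002,0,0,0,0.4],[0,0,0.002,0,0,0,0.75],[0,0,0,0,0,0,1],[0,0,0,0,0,0,1],[0,0,0,0,0,0,1],[0,0,-0.1,0,0,0,1],[0,0,-0.3,0,0,0,1],[0,0,-0.5,0,0,0,1],[0,0,-0.7,0,0,0,1],[0,0,-0.85,0,0,0,1],[0,0,-0.85,0,0,0,1]]'|grep -E 'pos|force'
python3 -m inch '[[-0.25,0.1,0,0,0,0,1],[-0.5,0.2,0,0,0,0,1],[-0.75,0.3,0,0,0,0,1],[-1,0.35,0,0,0,0,1],[-1,0.35,0,0,0,0,1],[-1,0.35,0,0,0,0,1]]'|grep -E 'pos|force|wid'
python3 -c "
from h import *
hubs(); go(.5517,-.0713,.07)"
```

```text
force: [-5.0, -4.0, 29.5]
finger_force: 66.6
position: [0.4815, 0.2314, 0.2498]
force: [-0.3, -0.3, -0.4]
finger_force: 0.0
position: [0.5502, 0.0312, 0.2471]
force: [-0.5, 0.3, -0.5]
grip_width: 0.0857
finger_force: 0.0
hub (0.6476, -0.0681, 0.025, 'pix', 279, 159, 'sat', 28)
hub (0.5512, -0.0721, 0.025, 'pix', 281, 189, 'sat', 27)
hub (0.4813, 0.3911, 0.025, 'pix', 131, 211, 'sat', 28)
hub (0.4809, 0.3074, 0.025, 'pix', 159, 211, 'sat', 28)
hub (0.4809, 0.2306, 0.025, 'pix', 183, 211, 'sat', 28)
shift [-0.5157  0.0084  0.8862] turn [-0.0006 -0.0001 -0.0002]
```

Three shells now stand in the bin. Hub 4 is next.

```bash
python3 -m inch '[[-0.2,0.006,0,0,0,0,1],[-0.4,0.006,0,0,0,0,1],[-0.513,0.006,0.1,0,0,0,1],[-0.513,0.006,0.3,0,0,0,1],[-0.513,0.006,0.5,0,0,0,1],[-0.513,0.006,0.7,0,0,0,1],[-0.513,0.006,0.82,0,0,0,1],[-0.513,0.006,0.88,0,0,0,1],[-0.513,0.006,0.88,0,0,0,1],[-0.513,0.006,0.88,0,0,0,0.4],[-0.513,0.006,0.88,0,0,0,0.4],[-0.513,0.006,0.88,0,0,0,0.4],[-0.513,0.006,0.88,0,0,0,0.4],[-0.513,0.006,0.88,0,0,0,0.4]]' 60
python3 -m inch '[[0,0,-0.05,0,0,0,0.4],[0,0,-0.15,0,0,0,0.4],[0,0,-0.3,0,0,0,0.4],[0,0,-0.5,0,0,0,0.4],[0,0,-0.7,0,0,0,0.4],[0,0,-0.85,0,0,0,0.4],[0,0,-0.85,0,0,0,0.4],[0,0,-0.85,0,0,0,0.4],[0,0,-0.85,0,0,0,0.4],[0,0,-0.85,0,0,0,0.4]]'
python3 -m inch '[[0,0,-0.01,0,0,0,0.4],[0,0,0,0,0,0,0.4]]'|grep force
python3 -c "
from h import *
go(.401,.271,.24); go(.51,-.23,.24)"
```

```text
clock: 39.05
position: [0.5521, -0.0716, 0.073]
tool_rot: [3.14, -0.0, 1.57]
force: [-2.3, 2.0, 12.2]
grip_width: 0.0485
finger_force: 60.0
clock: 40.3
position: [0.5513, -0.0718, 0.2411]
tool_rot: [-3.14, 0.0, 1.569]
force: [0.2, 0.2, -7.3]
grip_width: 0.0489
finger_force: 64.4
force: [0.3, 0.1, -6.4]
finger_force: 64.4
shift [ 1.7129 -0.7558  0.0095] turn [ 0.0002  0.     -0.0009]
shift [-0.7914 -0.2075  0.0098] turn [ 0.0002  0.     -0.0009]
```

Hub 4 reads about 6.9 N: complete, so it goes to the tray.

```bash
python3 -m inch '[[-0.1,-0.05,0,0,0,0,0.4],[-0.25,-0.12,0,0,0,0,0.4],[-0.45,-0.22,0,0,0,0,0.4],[-0.65,-0.32,0,0,0,0,0.4],[-0.8,-0.38,0,0,0,0,0.4],[-0.841,-0.397,0,0,0,0,0.4],[-0.841,-0.397,0,0,0,0,0.4],[-0.841,-0.397,0.2,0,0,0,0.4],[-0.841,-0.397,0.4,0,0,0,0.4],[-0.841,-0.397,0.58,0,0,0,0.4],[-0.841,-0.397,0.7,0,0,0,0.4],[-0.841,-0.397,0.74,0,0,0,0.4],[-0.841,-0.397,0.74,0,0,0,0.4],[-0.841,-0.397,0.74,0,0,0,0.4]]'
python3 -m inch '[[0,0,0.02,0,0,0,0.4],[0,0,0.033,0,0,0,0.4],[0,0,0.038,0,0,0,0.4],[0,0,0.038,0,0,0,0.4]]'
```

```text
clock: 42.3
position: [0.4726, -0.2398, 0.0948]
tool_rot: [3.14, 0.0, 1.57]
force: [0.3, 0.8, -7.1]
grip_width: 0.0482
finger_force: 64.1
clock: 42.8
position: [0.4719, -0.2398, 0.0863]
tool_rot: [-3.141, -0.0, 1.569]
force: [0.5, -1.0, -8.0]
grip_width: 0.0481
finger_force: 64.1
```

```bash
python3 -m inch '[[0,0,0.005,0,0,0,0.4],[0,0,0.008,0,0,0,0.4],[0,0,0.008,0,0,0,0.4]]' | grep force
python3 -m inch '[[0,0,0.001,0,0,0,0.4],[0,0,0.001,0,0,0,0.75],[0,0,0,0,0,0,1],[0,0,0,0,0,0,1],[0,0,0,0,0,0,1],[0,0,-0.1,0,0,0,1],[0,0,-0.3,0,0,0,1],[0,0,-0.5,0,0,0,1],[0,0,-0.7,0,0,0,1],[0,0,-0.81,0,0,0,1],[0,0,-0.81,0,0,0,1]]'|grep -E 'pos|force'
python3 -m inch '[[0.2,0.2,0,0,0,0,1],[0.4,0.4,0,0,0,0,1],[0.5,0.6,0,0,0,0,1],[0.5,0.8,0,0,0,0,1],[0.5,0.8,0,0,0,0,1]]'|grep -E 'pos|force|wid'
python3 -c "
from h import *
hubs(); go(.6477,-.0687,.07)"
```

```text
force: [-1.9, 1.4, 4.4]
finger_force: 65.7
position: [0.4726, -0.24, 0.248]
force: [0.3, 0.4, -0.3]
finger_force: 0.0
position: [0.6335, -0.1392, 0.2446]
force: [-0.4, 0.6, -0.9]
grip_width: 0.0853
finger_force: 0.0
hub (0.4805, 0.307, 0.026, 'pix', 158, 211, 'sat', 29)
hub (0.4812, 0.2304, 0.025, 'pix', 183, 211, 'sat', 28)
shift [0.3568 0.0797 0.8743] turn [-0.0014  0.0002 -0.0006]
```

The bin hub at (0.481, 0.391) isn't listed, so I'll look.

```bash
python3 -c "
from h import *
f=grab('top','top2'); W=cloud(f); cv2.imwrite('pics/top2c.png',cv2.resize(cv2.imread('pics/top2.png')[110:280,100:410],None,fx=2.5,fy=2.5))
w=W[200:225,115:150].reshape(-1,3); print(w[w[:,2]>.07].round(3)[::10])"
```

```text
[[0.492 0.378 0.092]
 [0.489 0.374 0.094]
 [0.486 0.38  0.094]
 [0.487 0.35  0.089]
 [0.483 0.362 0.091]
 [0.48  0.38  0.092]
 [0.48  0.349 0.093]
 [0.475 0.365 0.101]
 [0.473 0.388 0.094]
 [0.472 0.356 0.101]
 [0.47  0.379 0.092]
 [0.471 0.349 0.09 ]
 [0.467 0.369 0.098]
 [0.47  0.343 0.076]
 [0.464 0.36  0.095]
 [0.461 0.382 0.091]
 [0.462 0.353 0.084]
 [0.457 0.368 0.097]
 [0.461 0.343 0.073]
 [0.456 0.359 0.086]
 [0.454 0.373 0.079]
 [0.448 0.371 0.096]
 [0.446 0.369 0.092]]
```

View pics/top2c.png

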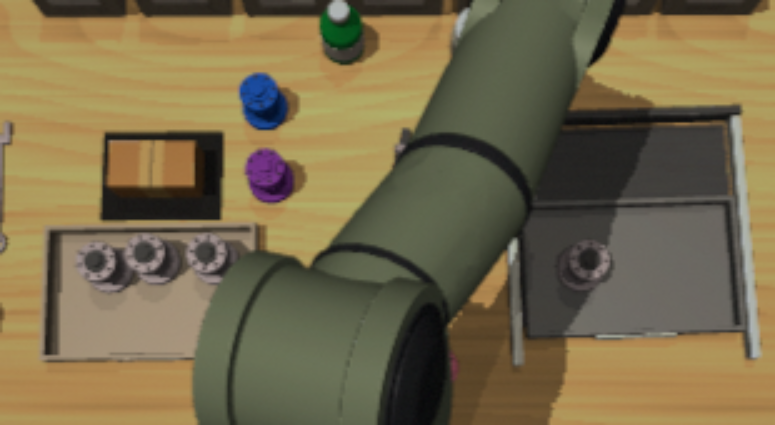

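The knocked hub (crop 100,262) still stands upright inside the bin at about (0.468, 0.366), and the tray hub stands at (587,262). Hub 2 is the last one.

```bash
python3 -m inch '[[0.2,0.07,0,0,0,0,1],[0.354,0.075,0,0,0,0,1],[0.354,0.075,0.1,0,0,0,1],[0.354,0.075,0.3,0,0,0,1],[0.354,0.075,0.5,0,0,0,1],[0.354,0.075,0.7,0,0,0,1],[0.354,0.075,0.81,0,0,0,1],[0.354,0.075,0.87,0,0,0,1],[0.354,0.075,0.87,0,0,0,1],[0.354,0.075,0.87,0,0,0,0.4],[0.354,0.075,0.87,0,0,0,0.4],[0.354,0.075,0.87,0,0,0,0.4],[0.354,0.075,0.87,0,0,0,0.4],[0.354,0.075,0.87,0,0,0,0.4]]' 60
python3 -m inch '[[0,0,-0.05,0,0,0,0.4],[0,0,-0.15,0,0,0,0.4],[0,0,-0.3,0,0,0,0.4],[0,0,-0.5,0,0,0,0.4],[0,0,-0.7,0,0,0,0.4],[0,0,-0.85,0,0,0,0.4],[0,0,-0.85,0,0,0,0.4],[0,0,-0.85,0,0,0,0.4],[0,0,-0.85,0,0,0,0.4],[0,0,-0.85,0,0,0,0.4]]'
python3 -m inch '[[0,0,-0.01,0,0,0,0.4],[0,0,0,0,0,0,0.4]]'|grep force
python3 -c "
from h import *
go(.411,.271,.24); go(.472,-.36,.24)"
```

```text
clock: 47.02
position: [0.6479, -0.0693, 0.074]
tool_rot: [3.14, -0.0, 1.57]
force: [-0.4, 0.1, 9.3]
grip_width: 0.0487
finger_force: 60.4
clock: 48.28
position: [0.6469, -0.0692, 0.2418]
tool_rot: [-3.14, 0.0, 1.569]
force: [0.8, 0.7, -6.8]
grip_width: 0.0487
finger_force: 64.2
force: [-0.4, 1.1, -6.6]
finger_force: 64.1
shift [ 1.7    -1.1839  0.0134] turn [ 0.0002  0.0001 -0.0008]
shift [-1.4545 -0.8747  0.0138] turn [ 0.0002  0.0001 -0.0008]
```

Hub 2 reads about 6.7 N: complete, so it goes to the tray at (0.472, -0.36).

```bash
python3 -m inch '[[-0.1,-0.05,0,0,0,0,0.4],[-0.25,-0.15,0,0,0,0,0.4],[-0.45,-0.3,0,0,0,0,0.4],[-0.65,-0.45,0,0,0,0,0.4],[-0.85,-0.6,0,0,0,0,0.4],[-1,-0.7,0,0,0,0,0.4]]'|grep -E 'pos|wid'
python3 -m inch '[[-0.2,-0.1,0,0,0,0,0.4],[-0.4,-0.17,0,0,0,0,0.4],[-0.455,-0.175,0,0,0,0,0.4],[-0.455,-0.175,0,0,0,0,0.4],[-0.455,-0.175,0.2,0,0,0,0.4],[-0.455,-0.175,0.4,0,0,0,0.4],[-0.455,-0.175,0.58,0,0,0,0.4],[-0.455,-0.175,0.7,0,0,0,0.4],[-0.455,-0.175,0.74,0,0,0,0.4],[-0.455,-0.175,0.74,0,0,0,0.4],[-0.455,-0.175,0.74,0,0,0,0.4]]'
python3 -m inch '[[0,0,0.02,0,0,0,0.4],[0,0,0.033,0,0,0,0.4],[0,0,0.038,0,0,0,0.4],[0,0,0.038,0,0,0,0.4]]'|grep -E 'pos|force|wid'
python3 -m inch '[[0,0,0.004,0,0,0,0.4],[0,0,0.008,0,0,0,0.4],[0,0,0.008,0,0,0,0.4]]' |grep -E 'pos|force|wid'
```

```text
position: [0.5048, -0.2715, 0.243]
grip_width: 0.0484
clock: 50.65
position: [0.4724, -0.3601, 0.0958]
tool_rot: [3.14, 0.001, 1.57]
force: [0.7, 0.3, -6.3]
grip_width: 0.0486
finger_force: 64.0
position: [0.4718, -0.36, 0.087]
force: [-0.7, -0.5, -6.4]
grip_width: 0.0484
finger_force: 64.0
position: [0.472, -0.3602, 0.086]
force: [-1.7, 1.4, 4.1]
grip_width: 0.0484
finger_force: 65.1
```

```bash
python3 -m inch '[[0,0,0.001,0,0,0,0.4],[0,0,0.001,0,0,0,0.75],[0,0,0,0,0,0,1],[0,0,0,0,0,0,1],[0,0,0,0,0,0,1],[0,0,-0.1,0,0,0,1],[0,0,-0.3,0,0,0,1],[0,0,-0.5,0,0,0,1],[0,0,-0.7,0,0,0,1],[0,0,-0.8,0,0,0,0.5],[0,0,-0.8,0,0,0,0],[0,0,-0.8,0,0,0,0]]'|grep -E 'pos|force'
python3 -m inch '[[0.1,-0.2,0,0,0,0,0],[0.2,-0.4,0,0,0,0,0],[0.3,-0.6,0,0,0,0,0],[0.3,-0.65,0,0,0,0,0],[0.3,-0.65,0,0,0,0,0]]'
python3 -c "
from h import *
f=grab('top','top3'); W=cloud(f); cv2.imwrite('pics/top3c.png',cv2.resize(cv2.imread('pics/top3.png')[110:280,100:410],None,fx=2.5,fy=2.5))
w=W[238:258,316:388]; w=w[(w[...,2]>.034)&(w[...,2]<.046)]; print(len(w),np.percentile(w,[2,50,98],axis=0).round(4))
go(.35,-.3,.03)"
```

```text
position: [0.4716, -0.3598, 0.2455]
force: [-0.0, -0.6, 0.3]
finger_force: 0.0
clock: 53.65
position: [0.3419, -0.3, 0.2455]
tool_rot: [3.141, -0.0, 1.569]
force: [0.6, -0.9, 0.1]
grip_width: 0.0005
finger_force: 0.0
109 [[ 0.3831 -0.3233  0.0348]
 [ 0.3866 -0.2663  0.0396]
 [ 0.3927 -0.1909  0.0457]]
shift [1.0000e-03 3.7300e-02 1.0775e+00] turn [ 0.0001  0.0002 -0.0008]
```

View pics/top3c.png

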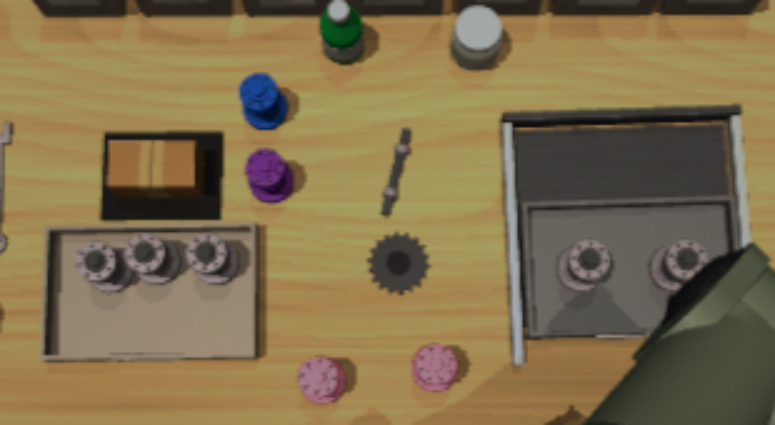

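All five are sorted and standing: three in the bin, two in the tray. Next the closed fingers go down in front of the tray and push gently.

```bash
python3 -m inch '[[0,0,0.1,0,0,0,0],[0,0,0.3,0,0,0,0],[0,0,0.5,0,0,0,0],[0,0,0.7,0,0,0,0],[0,0,0.85,0,0,0,0],[0,0,0.95,0,0,0,0],[0,0,1,0,0,0,0],[0,0,1,0,0,0,0]]'|grep -E 'pos|force'
python3 -m inch '[[0,0.03,0.03,0,0,0,0],[0,0.05,0.06,0,0,0,0],[0,0.07,0.06,0,0,0,0],[0,0.09,0.06,0,0,0,0],[0,0.105,0.06,0,0,0,0],[0,0.12,0.06,0,0,0,0],[0,0.13,0.06,0,0,0,0],[0,0.14,0.06,0,0,0,0],[0,0.15,0.06,0,0,0,0],[0,0.16,0.06,0,0,0,0]]'
python3 -m inch '[[0,0.01,0,0,0,0,0],[0,0.025,0,0,0,0,0],[0,0.045,0,0,0,0,0],[0,0.065,0,0,0,0,0],[0,0.085,0,0,0,0,0],[0,0.105,0,0,0,0,0],[0,0.125,0,0,0,0,0],[0,0.145,0,0,0,0,0],[0,0.16,0,0,0,0,0],[0,0.175,0,0,0,0,0],[0,0.185,0,0,0,0,0],[0,0.195,0,0,0,0,0],[0,0.2,0,0,0,0,0]]'
```

```text
position: [0.342, -0.3, 0.045]
force: [0.6, 0.6, 0.8]
finger_force: 0.0
clock: 55.95
position: [0.3738, -0.2999, 0.0335]
tool_rot: [-3.141, -0.0, 1.569]
force: [-2.5, -0.4, 0.3]
grip_width: -0.0003
finger_force: 1.1
clock: 57.58
position: [0.414, -0.3, 0.0335]
tool_rot: [-3.142, 0.0, 1.57]
force: [-2.6, 2.1, -0.0]
grip_width: 0.0002
finger_force: 1.3
```

```bash
python3 -m inch '[[0,0.01,0,0,0,0,0],[0,0.025,0,0,0,0,0],[0,0.045,0,0,0,0,0],[0,0.065,0,0,0,0,0],[0,0.085,0,0,0,0,0],[0,0.105,0,0,0,0,0],[0,0.125,0,0,0,0,0],[0,0.145,0,0,0,0,0],[0,0.165,0,0,0,0,0],[0,0.185,0,0,0,0,0],[0,0.2,0,0,0,0,0],[0,0.21,0,0,0,0,0],[0,0.22,0,0,0,0,0],[0,0.225,0,0,0,0,0]]'|grep -E 'pos|force'
python3 -m inch '[[0,0.005,0,0,0,0,0],[0,0.01,0,0,0,0,0],[0,0.015,0,0,0,0,0],[0,0.02,0,0,0,0,0]]'|grep -E 'pos|force'
python3 -m inch '[[0,0.005,0,0,0,0,0],[0,0.01,0,0,0,0,0],[0,0.015,0,0,0,0,0],[0,0.02,0,0,0,0,0]]'|grep -E 'pos|force'
```

```text
position: [0.459, -0.3, 0.0335]
force: [-2.3, 2.2, 0.5]
finger_force: 1.3
position: [0.4629, -0.3, 0.0335]
force: [-2.8, 1.4, 0.3]
finger_force: 1.3
position: [0.467, -0.3, 0.0335]
force: [-2.1, 1.8, 0.0]
finger_force: 1.3
```

```bash
python3 -m inch '[[0,0.005,0,0,0,0,0],[0,0.01,0,0,0,0,0],[0,0.015,0,0,0,0,0]]'|grep -E 'pos|force'
python3 -m inch '[[0,0.005,0,0,0,0,0],[0,0.01,0,0,0,0,0]]'|grep -E 'pos|force'
python3 -m inch '[[0,0.005,0,0,0,0,0],[0,0.01,0,0,0,0,0]]'|grep -E 'pos|force'
```

```text
position: [0.47, -0.3, 0.0335]
force: [-2.7, 0.7, -0.4]
finger_force: 1.3
position: [0.472, -0.3, 0.0335]
force: [-3.1, 0.8, -0.6]
finger_force: 1.3
position: [0.4736, -0.3, 0.0334]
force: [-7.2, 1.6, 3.1]
finger_force: 3.8
```

```bash
python3 -m inch '[[0,0.005,0,0,0,0,0],[0,0.005,0,0,0,0,0]]'|grep -E 'pos|force'
python3 -m inch '[[0,0.003,0,0,0,0,0],[0,0.003,0,0,0,0,0]]'|grep -E 'pos|force'
```

```text
position: [0.4737, -0.3, 0.0334]
force: [-10.9, 3.0, 5.9]
finger_force: 5.2
position: [0.4737, -0.3, 0.0334]
force: [-13.6, 3.4, 8.8]
finger_force: 6.8
```

The stop is felt: force rises with no motion. I back away, lift and check.

```bash
python3 -m inch '[[0,-0.03,0,0,0,0,0],[0,-0.1,0,0,0,0,0],[0,-0.2,0,0,0,0,0],[0,-0.3,0,0,0,0,0],[0,-0.4,0,0,0,0,0],[0,-0.4,-0.2,0,0,0,0],[0,-0.4,-0.5,0,0,0,0],[0,-0.4,-0.8,0,0,0,0],[0,-0.4,-1,0,0,0,0],[0,-0.4,-1,0,0,0,0]]'
python3 -c "
from h import *
f=grab('top','top4'); W=cloud(f); cv2.imwrite('pics/top4c.png',cv2.resize(cv2.imread('pics/top4.png')[110:280,100:410],None,fx=2.5,fy=2.5))
Z=W[...,2]
w=W[198:225,316:388]; w=w[(w[...,2]>.034)&(w[...,2]<.046)]; print('front',len(w),np.percentile(w,[2,50,98],axis=0).round(4))
m=((Z>.086)&(Z<.102)).astype(np.uint8); m[:145]=0
n,l,s,_=cv2.connectedComponentsWithStats(m)
for i in range(1,n):
    if s[i,4]>60:
        p=W[l==i]; print(s[i,:5],np.round(cv2.minEnclosingCircle(p[:,:2].astype(np.float32))[0],4),np.median(p[:,2]).round(4))
"
```

```text
clock: 62.95
position: [0.3961, -0.3006, 0.236]
tool_rot: [3.136, 0.002, 1.569]
force: [0.2, -0.2, 0.2]
grip_width: -0.0002
finger_force: 0.0
front 115 [[ 0.4817 -0.3362  0.0344]
 [ 0.4876 -0.2665  0.0398]
 [ 0.4917 -0.1909  0.0457]]
[196 145  14   9  80] [0.6846 0.173 ] 0.0893
[198 169  16  16 144] [0.5891 0.16  ] 0.0893
[325 174  17  16 162] [ 0.5721 -0.2364] 0.098
[364 174  17  17 151] [ 0.5707 -0.3547] 0.0978
[150 203  17  16 195] [0.4809 0.3061] 0.0944
[175 203  16  16 193] [0.4807 0.2301] 0.0936
[131 207  16  16 191] [0.4709 0.3665] 0.0942
[ 59 224  27  26 120] [0.4017 0.5673] 0.0909
[267 248  16  16 152] [ 0.3446 -0.0524] 0.0898
[220 253  16  16 161] [0.3289 0.0902] 0.0891
[  7 289  47  17 472] [0.2195 0.6781] 0.0993
[  5 318  47  14 378] [0.141  0.6788] 0.0993
```

View pics/top4c.png

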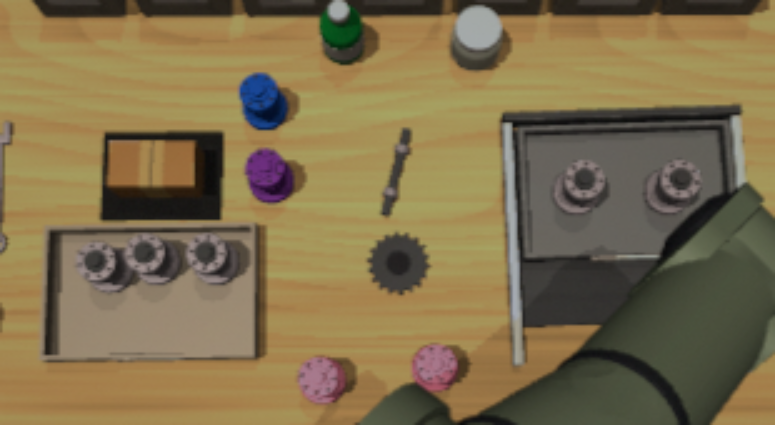

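The tray is home with both complete hubs standing at (582,182) and (680,180). The three shells stand in the bin and the carton on the mat.

```bash
python3 -c "
from workcell import bot
print(bot.job_done())"
```

```text
the job is handed in; nothing more can be done
None
```

I handed the job in: the carton is on the mat, the two complete hubs stand in the tray, which is pushed home to its stop, and the three empty shells stand in the bin; the hand-in gave no verdict.

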